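# Chase the thread of a housing boss with a T-handled tap

## Robot

A 6-joint arm with a two-finger parallel gripper is mounted at the origin on the work surface. World frame = base frame: x ahead of the robot, y to its left, z up, the work surface at z = 0. Lengths are in m, angles in rad, forces in N, time in s.
With the tool pointing down it reaches from about 0.375 to 0.925 m from the base axis. Payload 5.7 kg.
Tool frame: the origin (TCP) lies midway between the tips of the shut fingers; the grasp point (between the pads) lies 19 mm behind it; z points along the fingers, y is the line along which they close (so a half turn about z gives the same grasp; the last joint's range is limited). The gripper opens to 88 mm and grips with 3 to 60 N. Pads are 20 mm wide; open, the fingers measure 115 mm over their backs; the gripper's body (75 mm by 178 mm) begins 61 mm behind the grasp point.
Start: joints at [1.15, 0.359, 1.51, -0, 1.272, -0.115], TCP at [0.181, 0.572, 0.223] pointing down, gripper open.
Joint ranges: [-2.97, 2.97], [-1.01, 2.36], [0.21, 2.38], [-0.96, 4.11], [0.2, 2.71], [-2.98, 2.98]. Speed limits (rad/s): [2.39, 2.39, 3.14, 3.14, 3.14, 3.14].

## Interface

Orientations are given as a unit quaternion [w, x, y, z].
In Python, from cell import env gives the robot as it stands. The module is installed in compiled form; this text tells all that it offers.
- The arm moves only by the tool send_rows, never from a script. Its argument "targets" is a list of rows, each an object of numbers: "x", "y", "z": the shift along the tool's x, y, z in units of 12 cm (1.0 is 12 cm); "rx", "ry", "rz": the turn, a rotation vector about the tool's x, y, z in units of 90 degrees (1.0 is 90 degrees); "gripper": the opening, from 0 (shut) to 1 (fully open). A call has 1 to 10 rows; each row is the pose to reach, as a shift and turn from the pose commanded when the call began, along the tool's axes at that moment; what a row does not reach only later rows make up. A row lasts 1/12 s, in which the tool goes at most 41.7 mm and 7.16 degrees, less where a joint would pass 70% of its speed; a pose out of reach is approached as far as the arm can. A call with a number of a shift or a turn outside -1 to 1 is refused whole. A call with a gripper value outside its range is refused whole. The fingers move at their own pace and stop on an object; the grip force is fixed at half the most. Time passes only in rows, so rows that repeat a pose let the fingers close. It gives the time, the measured TCP pose, the force, the opening and the grip force at its end, in the units of the state.
- env.sense(): the state, without advancing time (a new reading comes with each control period).
- env.snapshot(name): name is "side" or "top"; returns a dict with "frame" (480x640x3 uint8, red, green, blue), "vertical_fov" (degrees; the focal length in pixels is half the picture's height over the tangent of half this angle, whatever the lens; pixels are square), "cx", "cy" (the principal point, pixels), "dist_coeffs" ([k1, k2, p1, p2, k3] as OpenCV has them; the pictures are not rectified), "xyz" and "attitude" of the camera in the world. Camera axes: x right, y up, looking along -z (the intrinsics and any distortion apply to the point x, -y, -z); pixel columns grow to the right and rows downward; lengths in m; the calibration is good to about 2 mm. A picture is of the moment at which its call begins. There is no depth.
- env.sign_off(): hands the job in; it is judged then, once.
The state is a dict: "time": time; "joints": joint angles; "dq": joint speeds; "effort": joint torques, N m; "tool_pos": TCP position; "orientation": TCP orientation; "ft_force": force on the tool from outside, world axes, zero at the start; "ft_torque": the same for the moment, N m; "grip_width": finger opening in m; "grip_force": force on a finger pad.
Only numpy, scipy, OpenCV 4.12 (cv2) and the standard library are available. Lean on these libraries where they do the work, as an engineer would, in place of code of your own. Each camera call takes 0.05 s, during which the arm holds its last target. There are 200 camera calls.

## Task

A T-handled thread tap stands in the boss of the aluminium housing on the sloped holder. Run it on by the usual rhythm: from where its handle stands now, half a turn forward (clockwise seen from its handle end), then a quarter turn back to free it, then another half turn forward, so that it ends three quarters of a turn ahead of its start. Let go of it there, and leave the bottle, screwdriver, hex key and spool where they are.

Things in the scene. Friction and masses are not known exactly. Their poses are not given: they have to be found in the camera images.
- tap (a joint): the tap's turning angle, rad, about its own axis, fixed 25 degrees from vertical. Grows when turned forward (clockwise looking down the axis into the boss: about -z of handle_mid). Starts at 0.1 to 0.9, free from 0 to 6.6, stays where left. Takes about 0.06 N m either way; feeds in 1.75 mm per forward turn, out again when turned back; cannot be pulled out
- handle_mid (a point): centre of the tap's steel cross-bar handle, on the tap's axis: bar 90 mm long, 14 mm wide, 20 mm high along the axis, turning with the tap. Axes: z along the tap's axis, up out of the boss, leaning to the holder's low front; x along the bar; y across its 14 mm width. Nothing stands above the bar, nor within 100 mm beside it at its height
- boss_mouth (a point): fixed point on the tap's axis at the mouth of the 22 mm boss, 68 mm below handle_mid along the axis; level with the housing's rim. Going down from handle_mid: bar to 10 mm, 12 mm thick neck to 22 mm, 18 mm collet to 44 mm, 10 mm shank to the boss. x, y are the panel's, z is the tap's axis
- handle_end (a point): point on the bar 40 mm from the tap's axis, along +x of handle_mid, 5 mm short of one end of the bar (the two ends look alike)
- holder: fixed grey sloped holder, base 200 x 170 mm, panel edge about 118 mm high at its back and 38 mm at its front, its panel tilted 25 degrees; carries an open aluminium housing 150 x 125 x 30 mm. Origin under the middle of its base, x towards its high back, z up. The tap stands in the 22 mm round boss near the housing's middle
- bottle: bystander: loose white plastic bottle with black cap, 44 mm across, 100 mm high, upright; origin under its centre
- screwdriver: bystander: loose screwdriver with black handle lying along its x; origin below its middle
- hexkey: bystander: loose T-handled hex key lying flat, black crossbar 80 x 14 x 14 mm, steel shaft 120 mm along its x; origin on the table below the middle of the shaft
- spool: bystander: loose white plastic spool 56 mm across, 44 mm high, upright; origin under its centre

How it is judged:
On the way, in this order (a step that is already met when the one before it is completed fails the run):
1. the tap is half a turn ahead of its start (150 to 210 degrees) (distance of handle_end from where it was at the start of the episode above 0.0773 m), for 0.1 s.
2. the tap has been turned back to a quarter turn ahead of its start (60 to 120 degrees); running on instead past 225 degrees counts here too and so spoils the next stage (((distance of handle_end from where it was at the start of the episode between 0.04 and 0.0693 m and value of joint tap below 3.5 rad) or (distance of handle_end from where it was at the start of the episode below 0.0739 m and value of joint tap above 3.5 rad))), for 0.1 s.
3. the tap has been turned forward again past 225 degrees ahead of its start (distance of handle_end from where it was at the start of the episode below 0.0739 m and value of joint tap above 3.5 rad), for 0.1 s.
At the end, for the whole second after the job is handed in: the tap rests, let go, three quarters of a turn ahead of its start (240 to 300 degrees), having gone half a turn on, a quarter back and half a turn on; bottle, screwdriver, hex key and spool are within 30 mm of where they stood (distance of handle_end from where it was at the start of the episode between 0.04 and 0.0693 m and value of joint tap above 3.5 rad and velocity of joint tap between -0.05 and 0.05 rad/s and distance of each of bottle, screwdriver, hexkey, spool from where it was at the start of the episode below 0.03 m); the robot touches nothing.
It fails at once if a bystander is knocked over or pushed more than 30 mm (angle between any of bottle, spool's own z axis and vertical above 0.5 rad or distance of any of bottle, screwdriver, hexkey, spool from where it was at the start of the episode above 0.03 m).
It also fails if it takes over 70 s, if anything falls off the work surface, if the arm or the gripper's body presses on something with over 40 N, if the wrist force passes 120 N, or if a joint passes its speed limit or range.

## Working session

There is one attempt and no reset: what is moved stays moved. The work goes in short steps, Python scripts to look and compute and a tool call to move; the robot and the scene stay as the last step left them, time stands still between calls to the robot, and variables do not carry over. Pictures are saved under pics/ and viewed, at most 10 in all, crops included, and the job is handed in when it is done.

Besides the shell and the picture viewer there is one more tool, called after ">>>" as name(argument=value, ...) on one line, values as JSON. send_rows: Moves the arm, as the interface text tells. Its arguments: {"type":"object","properties":{"targets":{"type":"array"}},"required":["targets"]}

```bash
mkdir -p pics
cat > h.py <<'E'
import numpy as np, cv2
from cell import env
from scipy.spatial.transform import Rotation as R
def rot(q): return R.from_quat([q[1],q[2],q[3],q[0]])
def cam(s):
    f=240/np.tan(np.radians(s["vertical_fov"])/2)
    return np.array([[f,0,s["cx"]],[0,f,s["cy"]],[0,0,1]]),np.array(s["dist_coeffs"],float)
def ray(s,px):
    K,d=cam(s); p=cv2.undistortPoints(np.array(px,float).reshape(-1,1,2),K,d).reshape(-1,2)
    v=np.c_[p[:,0],-p[:,1],-np.ones(len(p))]
    v=rot(s["attitude"]).apply(v); return np.array(s["xyz"]),v/np.linalg.norm(v,axis=1)[:,None]
def onz(s,px,z):
    o,v=ray(s,px); return o+v*((z-o[2])/v[:,2])[:,None]
def tri(s1,p1,s2,p2):
    out=[]
    for a,b in zip(np.atleast_2d(p1),np.atleast_2d(p2)):
        A=np.zeros((3,3));B=np.zeros(3)
        rs=[]
        for s,p in((s1,a),(s2,b)):
            o,v=ray(s,p);M=np.eye(3)-np.outer(v[0],v[0]);A+=M;B+=M@o;rs.append((M,o))
        x=np.linalg.solve(A,B);out.append(np.r_[x,[np.linalg.norm(M@(x-o)) for M,o in rs]])
    return np.array(out)
def proj(s,X):
    K,d=cam(s);c=rot(s["attitude"]).inv().apply(np.atleast_2d(X)-np.array(s["xyz"]))
    c[:,1:]*=-1
    return cv2.projectPoints(c,np.zeros(3),np.zeros(3),K,d)[0].reshape(-1,2)
E
cat > a.py <<'E'
from h import *
import pickle
S={n:env.snapshot(n) for n in("side","top")}
pickle.dump(S,open("s0.pkl","wb"))
for n,s in S.items():
    cv2.imwrite(f"pics/{n}0.png",s["frame"][:,:,::-1]); print(n,{k:v for k,v in s.items() if k!="frame"})
print(env.sense())
E
python3 a.py
```

```text
side {'vertical_fov': 46.32048065731398, 'cx': 315.6995900276328, 'cy': 239.84722426277057, 'dist_coeffs': array([-0.15391291,  0.        ,  0.        ,  0.        ,  0.        ]), 'xyz': array([0.41503942, 0.62129264, 0.69235838]), 'attitude': array([-0.16063706, -0.06951608,  0.41695366,  0.8919153 ])}
top {'vertical_fov': 51.4872730823008, 'cx': 327.9888057167043, 'cy': 241.67357002816743, 'dist_coeffs': array([-0.00570497,  0.        ,  0.        ,  0.        ,  0.        ]), 'xyz': array([0.46742167, 0.0227063 , 1.03468593]), 'attitude': array([-0.69883137, -0.05810232,  0.06151613,  0.71026376])}
{'time': 0.1, 'joints': array([ 1.14988405e+00,  3.59445960e-01,  1.51132699e+00, -4.55031706e-05,
        1.27252557e+00, -1.15102246e-01]), 'dq': array([ 0.00013387, -0.00107381, -0.00048117,  0.00011966, -0.00114429,
       -0.00059215]), 'effort': array([-5.78421441e-04, -5.16357923e+01, -2.71405971e+01,  6.76504872e-02,
        2.76853336e-02, -4.79543360e-05]), 'tool_pos': array([0.18040107, 0.57156707, 0.22188488]), 'orientation': array([-2.04899869e-04,  1.52303209e-01,  9.88333448e-01, -8.28239306e-04]), 'ft_force': array([ 0.07152465,  0.49603156, -0.20387752]), 'ft_torque': array([ 0.00062754, -0.02764799,  0.01587385]), 'grip_force': 0.0, 'grip_width': 0.08779201851165266}
```

View pics/side0.png

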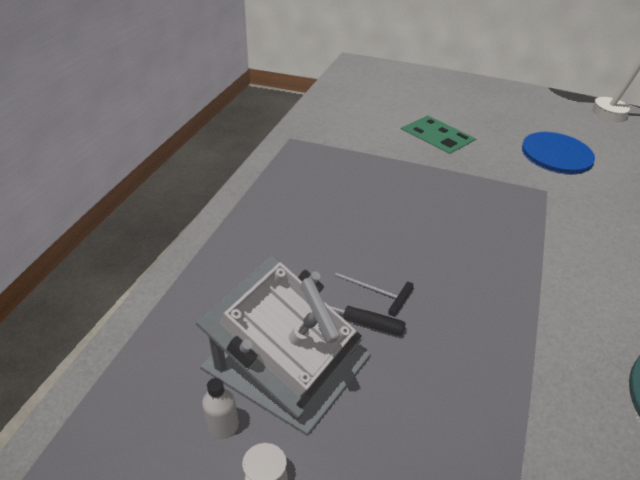

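View pics/top0.png

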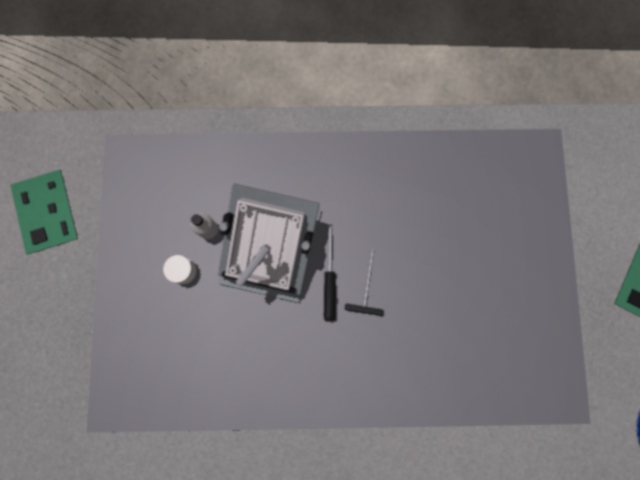

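```bash
cat > b.py <<'E'
import pickle
from h import *
S=pickle.load(open("s0.pkl","rb"))
a=cv2.resize(S["side"]["frame"][255:405,190:390],None,fx=3,fy=3,interpolation=cv2.INTER_CUBIC)[:450,:600]
b=cv2.resize(S["top"]["frame"][180:310,210:340],None,fx=4,fy=4,interpolation=cv2.INTER_CUBIC)
cv2.imwrite("pics/c1.png",a[:,:,::-1]);cv2.imwrite("pics/c2.png",b[:,:,::-1])
E
python3 b.py
```

```text
(no output)
```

View pics/c1.png

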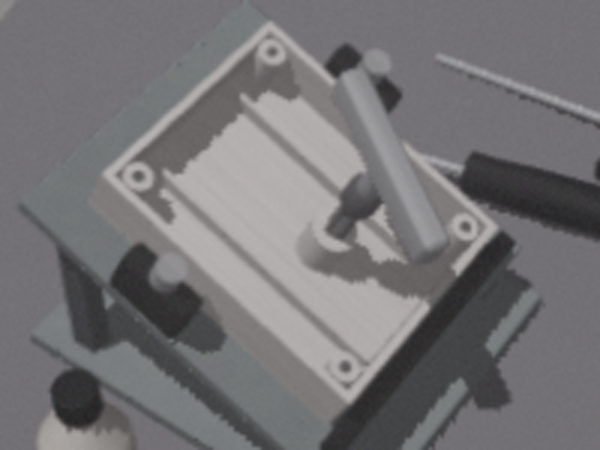

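View pics/c2.png

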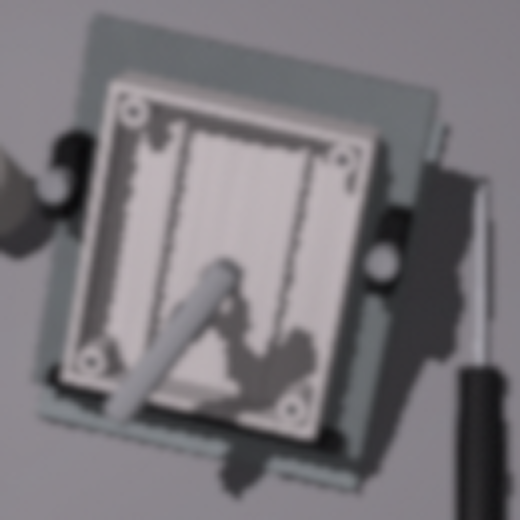

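```bash
cat > c.py <<'E'
import pickle
from h import *
np.set_printoptions(precision=4,suppress=True)
S=pickle.load(open("s0.pkl","rb"))
s,t=S["side"],S["top"]
sp=lambda L:np.array(L)/3+[190-.33,255-.33]
tp=lambda L:np.array(L)/4+[210-.38,180-.38]
C=tri(s,sp([(138,178),(272,52),(345,367),(463,227)]),t,tp([(133,112),(342,160),(92,360),(292,410)]));print(C)
P=C[:,:3]
yv=P[0]-P[1]+P[2]-P[3];xv=P[0]+P[1]-P[2]-P[3];n=np.cross(xv,yv);n/=np.linalg.norm(n)
print("normal",n,np.degrees(np.arccos(n[2])),"mid",P.mean(0),np.linalg.norm(yv)/2,np.linalg.norm(xv)/2)
h=np.array([xv[0],xv[1]]);h/=np.linalg.norm(h);print("yaw",np.degrees(np.arctan2(h[1],h[0])))
ax=np.r_[-h*np.sin(np.radians(25)),np.cos(np.radians(25))];print("axis",ax)
b=tri(s,sp([(423,243),(352,84)]),t,tp([(119,409),(225,271)]));print(b)
d=b[0,:3]-b[1,:3];print("len",np.linalg.norm(d),"d.ax",d@ax/np.linalg.norm(d),"mid",b[:,:3].mean(0),d/np.linalg.norm(d))
print("boss",tri(s,sp([(320,235)]),t,tp([(224,272)])))
E
python3 c.py
```

```text
[[0.6887 0.1747 0.1297 0.0004 0.0004]
 [0.6641 0.0773 0.1304 0.0004 0.0004]
 [0.5787 0.2019 0.0763 0.0006 0.0006]
 [0.554  0.1054 0.0763 0.0004 0.0004]]
normal [-0.414   0.1086  0.9038] 25.34413581877493 mid [0.6214 0.1398 0.1032] 0.10000141840152624 0.1255638763747028
yaw -14.134305856118567
axis [-0.4098  0.1032  0.9063]
[[0.5506 0.1771 0.1448 0.0014 0.0014]
 [0.6049 0.1259 0.174  0.0013 0.0013]]
len 0.08012670870202296 d.ax 0.012997527728219403 mid [0.5777 0.1515 0.1594] [-0.6779  0.6382 -0.3649]
boss [[0.6182 0.1374 0.0802 0.0026 0.0026]]
```

```bash
cat > g.py <<'E'
from h import *
import sys
np.set_printoptions(precision=3,suppress=True)
ax=np.array([-.4098,.1032,.9063]);H=np.array([.5777,.1515,.1594]);d=np.array([-.678,.638,-.365])
d-=d@ax*ax;d/=np.linalg.norm(d)
Z=-ax; Y=np.cross(Z,d); Y*=np.sign(Y[0]); T0=np.c_[np.cross(Y,Z),Y,Z]
def tgt(up,turn):  # forward turn = clockwise from above = +z tool
    return H+up*ax, R.from_matrix(T0)*R.from_rotvec([0,0,np.radians(turn)])
def delta(up,turn,H_=None):
    s=env.sense();p,r=tgt(up,turn);c=rot(s["orientation"])
    print("shift",c.inv().apply(p-s["tool_pos"])/.12,"rot",(c.inv()*r).as_rotvec()/(np.pi/2),"| t",s["time"],"q",s["joints"],"F",s["ft_force"],"T",s["ft_torque"],"Ftool",c.inv().apply(s["ft_force"]),"w",s["grip_width"],"gf",s["grip_force"])
if __name__=="__main__": delta(float(sys.argv[1]),float(sys.argv[2]))
E
python3 g.py 0.1 0
```

```text
shift [-3.859 -2.363 -0.231] rot [-0.074 -0.27   0.258] | t 0.1 q [ 1.15   0.359  1.511 -0.     1.273 -0.115] F [ 0.072  0.496 -0.204] T [ 0.001 -0.028  0.016] Ftool [0.081 0.495 0.203] w 0.08779201851165266 gf 0.0
```

>>> send_rows(targets=[{"z": -0.3, "gripper": 0.5}, {"x": -0.3, "y": -0.2, "z": -0.3, "gripper": 0.5}, {"x": -0.6, "y": -0.4, "z": -0.3, "gripper": 0.5}, {"x": -0.9, "y": -0.6, "z": -0.3, "gripper": 0.5}, {"x": -0.9, "y": -0.6, "z": -0.3, "gripper": 0.5}])

```text
schema error: expected keys x, y, z, rx, ry, rz, gripper
```

>>> send_rows(targets=[{"x": -0.3, "y": -0.2, "gripper": 0.5}, {"x": -0.6, "y": -0.4, "gripper": 0.5}, {"x": -0.9, "y": -0.6, "gripper": 0.5}, {"x": -0.9, "y": -0.6, "gripper": 0.5}])

```text
schema error: expected keys x, y, z, rx, ry, rz, gripper
```

>>> send_rows(targets=[{"x": -0.3, "y": -0.2, "gripper": 0.5}, {"x": -0.6, "y": -0.4, "gripper": 0.5}, {"x": -0.9, "y": -0.6, "gripper": 0.5}, {"x": -0.9, "y": -0.6, "gripper": 0.5}])

```text
schema error: expected keys x, y, z, rx, ry, rz, gripper
```

```bash
python3 g.py 0.1 0
```

```text
shift [-3.859 -2.363 -0.231] rot [-0.074 -0.27   0.258] | t 0.1 q [ 1.15   0.359  1.511 -0.     1.273 -0.115] F [ 0.072  0.496 -0.204] T [ 0.001 -0.028  0.016] Ftool [0.081 0.495 0.203] w 0.08779201851165266 gf 0.0
```

All keys are required.

>>> send_rows(targets=[{"x": 0, "y": 0, "z": -0.3, "rx": 0, "ry": 0, "rz": 0, "gripper": 0.5}, {"x": -0.9, "y": -0.6, "z": -0.3, "rx": 0, "ry": 0, "rz": 0, "gripper": 0.5}, {"x": -0.9, "y": -0.6, "z": -0.3, "rx": 0, "ry": 0, "rz": 0, "gripper": 0.5}, {"x": -0.9, "y": -0.6, "z": -0.3, "rx": 0, "ry": 0, "rz": 0, "gripper": 0.5}, {"x": -0.9, "y": -0.6, "z": -0.3, "rx": 0, "ry": 0, "rz": 0, "gripper": 0.5}])

```text
time: 0.52
tool_pos: [0.2646, 0.4662, 0.2583]
orientation: [0.001, 0.154, 0.988, -0.002]
ft_force: [-0.8, -0.7, -0.5]
grip_width: 0.0579
grip_force: 0.0
```

>>> send_rows(targets=[{"x": -0.9, "y": -0.6, "z": 0, "rx": 0, "ry": 0, "rz": 0, "gripper": 0.5}, {"x": -0.9, "y": -0.6, "z": 0, "rx": 0, "ry": 0, "rz": 0, "gripper": 0.5}, {"x": -0.9, "y": -0.6, "z": 0, "rx": 0, "ry": 0, "rz": 0, "gripper": 0.5}, {"x": -0.9, "y": -0.6, "z": 0, "rx": 0, "ry": 0, "rz": 0, "gripper": 0.5}])

```text
time: 0.85
tool_pos: [0.3462, 0.3657, 0.2584]
orientation: [0.001, 0.154, 0.988, -0.001]
ft_force: [-1.0, -0.6, -0.2]
grip_width: 0.044
grip_force: 0.0
```

>>> send_rows(targets=[{"x": -0.9, "y": -0.6, "z": 0, "rx": 0, "ry": 0, "rz": 0, "gripper": 0.5}, {"x": -0.9, "y": -0.6, "z": 0, "rx": 0, "ry": 0, "rz": 0, "gripper": 0.5}, {"x": -0.9, "y": -0.6, "z": 0, "rx": 0, "ry": 0, "rz": 0, "gripper": 0.5}, {"x": -0.9, "y": -0.6, "z": 0, "rx": 0, "ry": 0, "rz": 0, "gripper": 0.5}])

```text
time: 1.18
tool_pos: [0.4281, 0.265, 0.2585]
orientation: [0.001, 0.154, 0.988, -0.001]
ft_force: [0.2, -0.6, 0.8]
grip_width: 0.0435
grip_force: 0.0
```

```bash
python3 g.py 0.1 0
```

```text
shift [-1.124 -0.543  0.074] rot [-0.074 -0.268  0.255] | t 1.1833 q [ 0.419  0.185  1.665 -0.003  1.291 -0.841] F [ 0.232 -0.575  0.846] T [ 0.002 -0.     0.022] Ftool [-0.398 -0.478 -0.844] w 0.04353054577005432 gf 0.0
```

>>> send_rows(targets=[{"x": -0.99, "y": -0.55, "z": -0.1, "rx": -0.07, "ry": -0.27, "rz": 0.255, "gripper": 0.5}, {"x": -0.99, "y": -0.55, "z": -0.1, "rx": -0.07, "ry": -0.27, "rz": 0.255, "gripper": 0.5}, {"x": -0.99, "y": -0.55, "z": -0.1, "rx": -0.07, "ry": -0.27, "rz": 0.255, "gripper": 0.5}, {"x": -0.99, "y": -0.55, "z": 0, "rx": -0.07, "ry": -0.27, "rz": 0.255, "gripper": 0.5}, {"x": -0.99, "y": -0.55, "z": 0, "rx": -0.07, "ry": -0.27, "rz": 0.255, "gripper": 0.5}, {"x": -0.99, "y": -0.55, "z": 0, "rx": -0.07, "ry": -0.27, "rz": 0.255, "gripper": 0.5}, {"x": -0.99, "y": -0.55, "z": 0, "rx": -0.07, "ry": -0.27, "rz": 0.255, "gripper": 0.5}, {"x": -0.99, "y": -0.55, "z": 0, "rx": -0.07, "ry": -0.27, "rz": 0.255, "gripper": 0.5}])

```text
time: 1.85
tool_pos: [0.5182, 0.1713, 0.2591]
orientation: [0.214, 0.339, 0.916, 0.022]
ft_force: [0.3, 0.7, 0.6]
grip_width: 0.044
grip_force: 0.0
```

```bash
python3 g.py 0.045 0
```

```text
shift [-0.126  0.021  0.598] rot [-0.002 -0.001  0.005] | t 1.85 q [ 0.362  0.093  1.871 -0.331  0.843 -0.32 ] F [0.346 0.678 0.581] T [0.008 0.205 0.008] Ftool [-0.027  0.841 -0.457] w 0.04400746832624608 gf 0.0
```

>>> send_rows(targets=[{"x": -0.125, "y": 0.02, "z": 0.3, "rx": 0, "ry": 0, "rz": 0, "gripper": 0.5}, {"x": -0.125, "y": 0.02, "z": 0.6, "rx": 0, "ry": 0, "rz": 0, "gripper": 0.5}, {"x": -0.125, "y": 0.02, "z": 0.6, "rx": 0, "ry": 0, "rz": 0, "gripper": 0.5}, {"x": -0.125, "y": 0.02, "z": 0.6, "rx": 0, "ry": 0, "rz": 0, "gripper": 0.5}, {"x": -0.125, "y": 0.02, "z": 0.6, "rx": 0, "ry": 0, "rz": 0, "gripper": 0.5}])

```text
time: 2.27
tool_pos: [0.5595, 0.1549, 0.2003]
orientation: [0.215, 0.34, 0.915, 0.022]
ft_force: [-0.7, 0.4, 0.2]
grip_width: 0.0445
grip_force: 0.0
```

```bash
cat > v.py <<'E'
from h import *
import sys
s=env.snapshot("side");a=cv2.resize(s["frame"][205:405,190:390],None,fx=3,fy=3,interpolation=cv2.INTER_CUBIC)
cv2.imwrite(sys.argv[1],a[:,:,::-1])
E
python3 v.py pics/v1.png; python3 g.py -0.014 0
```

```text
shift [0.011 0.004 0.495] rot [-0.002  0.001  0.003] | t 2.3167 q [ 0.297  0.21   1.896 -0.355  0.689 -0.326] F [0.127 0.575 0.204] T [-0.028  0.118 -0.028] Ftool [ 0.201  0.557 -0.194] w 0.04370011995745381 gf 0.0
```

View pics/v1.png

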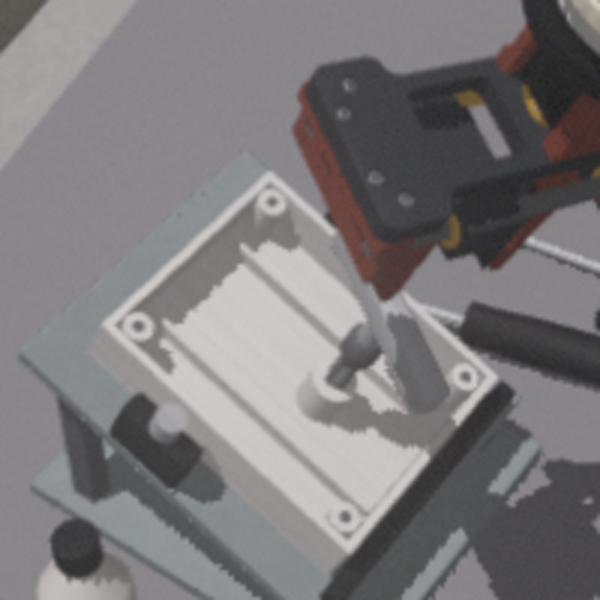

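The picture shows the gripper hanging above the bar, with its near finger at (380,285) on the near side of the bar and the bar running from (340,235) to (430,400). I'll descend.

>>> send_rows(targets=[{"x": 0.01, "y": 0.005, "z": 0.2, "rx": 0, "ry": 0, "rz": 0, "gripper": 0.5}, {"x": 0.01, "y": 0.005, "z": 0.35, "rx": 0, "ry": 0, "rz": 0, "gripper": 0.5}, {"x": 0.01, "y": 0.005, "z": 0.42, "rx": 0, "ry": 0, "rz": 0, "gripper": 0.5}, {"x": 0.01, "y": 0.005, "z": 0.49, "rx": 0, "ry": 0, "rz": 0, "gripper": 0.5}, {"x": 0.01, "y": 0.005, "z": 0.49, "rx": 0, "ry": 0, "rz": 0, "gripper": 0.5}])

```text
time: 2.73
tool_pos: [0.5826, 0.1496, 0.1457]
orientation: [0.215, 0.341, 0.915, 0.022]
ft_force: [0.1, -0.1, -0.2]
grip_width: 0.0443
grip_force: 0.0
```

>>> send_rows(targets=[{"x": 0, "y": 0, "z": 0, "rx": 0, "ry": 0, "rz": 0, "gripper": 0}, {"x": 0, "y": 0, "z": 0, "rx": 0, "ry": 0, "rz": 0, "gripper": 0}, {"x": 0, "y": 0, "z": 0, "rx": 0, "ry": 0, "rz": 0, "gripper": 0}, {"x": 0, "y": 0, "z": 0, "rx": 0, "ry": 0, "rz": 0, "gripper": 0}, {"x": 0, "y": 0, "z": 0, "rx": 0, "ry": 0, "rz": 0, "gripper": 0}, {"x": 0, "y": 0, "z": 0, "rx": 0, "ry": 0, "rz": 0, "gripper": 0}])

```text
time: 3.23
tool_pos: [0.5827, 0.1497, 0.1464]
orientation: [0.215, 0.341, 0.915, 0.022]
ft_force: [-1.3, 1.2, 3.3]
grip_width: 0.0136
grip_force: 30.0
```

```bash
python3 g.py -0.014 0;python3 v.py pics/v2.png
```

```text
shift [-0.004  0.007 -0.   ] rot [-0.002  0.001  0.003] | t 3.2333 q [ 0.271  0.316  1.919 -0.409  0.563 -0.277] F [-1.312  1.179  3.282] T [0.093 0.193 0.055] Ftool [ 0.389  0.712 -3.637] w 0.013555260857349385 gf 29.955118596553802
```

View pics/v2.png

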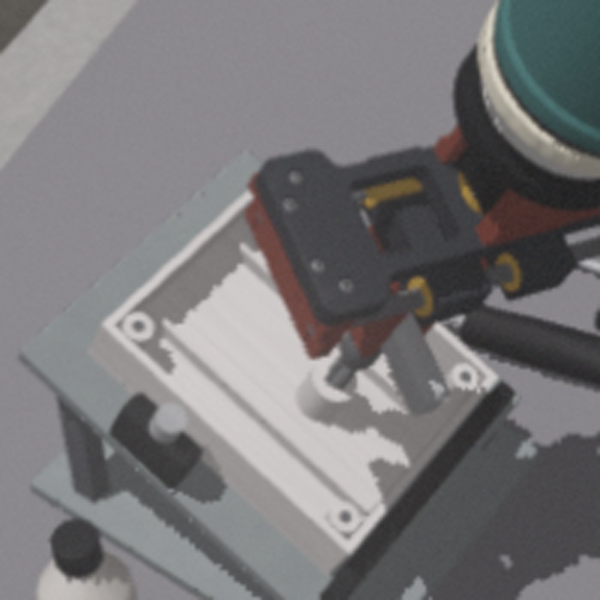

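The fingers hold the bar near its middle (width 13.6 mm, 30 N). Now a first small turn, to check the direction and the forces.

>>> send_rows(targets=[{"x": 0, "y": 0, "z": 0, "rx": 0, "ry": 0, "rz": 0.06, "gripper": 0}, {"x": 0, "y": 0, "z": 0, "rx": 0, "ry": 0, "rz": 0.12, "gripper": 0}, {"x": 0, "y": 0, "z": 0, "rx": 0, "ry": 0, "rz": 0.18, "gripper": 0}, {"x": 0, "y": 0, "z": 0.001, "rx": 0, "ry": 0, "rz": 0.24, "gripper": 0}, {"x": 0, "y": 0, "z": 0.001, "rx": 0, "ry": 0, "rz": 0.3, "gripper": 0}, {"x": 0, "y": 0, "z": 0.001, "rx": 0, "ry": 0, "rz": 0.36, "gripper": 0}, {"x": 0, "y": 0, "z": 0.002, "rx": 0, "ry": 0, "rz": 0.42, "gripper": 0}, {"x": 0, "y": 0, "z": 0.002, "rx": 0, "ry": 0, "rz": 0.48, "gripper": 0}, {"x": 0, "y": 0, "z": 0.002, "rx": 0, "ry": 0, "rz": 0.5, "gripper": 0}, {"x": 0, "y": 0, "z": 0.002, "rx": 0, "ry": 0, "rz": 0.5, "gripper": 0}])

```text
time: 4.12
tool_pos: [0.583, 0.1498, 0.1462]
orientation: [0.19, 0.665, 0.715, 0.103]
ft_force: [-1.9, 0.9, 5.4]
grip_width: 0.0137
grip_force: 30.0
```

```bash
python3 g.py -0.014 45
```

```text
shift [ 0.001  0.005 -0.003] rot [-0.001  0.002  0.002] | t 4.1167 q [ 0.271  0.316  1.918 -0.409  0.562  0.51 ] F [-1.906  0.866  5.367] T [0.212 0.157 0.018] Ftool [ 0.213  0.493 -5.736] w 0.013735015946849873 gf 29.970075488090515
```

>>> send_rows(targets=[{"x": 0, "y": 0, "z": 0, "rx": 0, "ry": 0, "rz": 0.07, "gripper": 0}, {"x": 0, "y": 0, "z": 0, "rx": 0, "ry": 0, "rz": 0.14, "gripper": 0}, {"x": 0, "y": 0, "z": 0.001, "rx": 0, "ry": 0, "rz": 0.21, "gripper": 0}, {"x": 0, "y": 0, "z": 0.001, "rx": 0, "ry": 0, "rz": 0.28, "gripper": 0}, {"x": 0, "y": 0, "z": 0.001, "rx": 0, "ry": 0, "rz": 0.35, "gripper": 0}, {"x": 0, "y": 0, "z": 0.002, "rx": 0, "ry": 0, "rz": 0.42, "gripper": 0}, {"x": 0, "y": 0, "z": 0.002, "rx": 0, "ry": 0, "rz": 0.49, "gripper": 0}, {"x": 0, "y": 0, "z": 0.003, "rx": 0, "ry": 0, "rz": 0.56, "gripper": 0}, {"x": 0, "y": 0, "z": 0.003, "rx": 0, "ry": 0, "rz": 0.63, "gripper": 0}, {"x": 0, "y": 0, "z": 0.003, "rx": 0, "ry": 0, "rz": 0.7, "gripper": 0}])

```text
time: 4.95
tool_pos: [0.5835, 0.1498, 0.1461]
orientation: [0.108, 0.941, 0.261, 0.188]
ft_force: [-0.9, 1.1, 5.0]
grip_width: 0.0142
grip_force: 29.9
```

>>> send_rows(targets=[{"x": 0, "y": 0, "z": 0, "rx": 0, "ry": 0, "rz": 0.07, "gripper": 0}, {"x": 0, "y": 0, "z": 0, "rx": 0, "ry": 0, "rz": 0.14, "gripper": 0}, {"x": 0, "y": 0, "z": 0.001, "rx": 0, "ry": 0, "rz": 0.21, "gripper": 0}, {"x": 0, "y": 0, "z": 0.001, "rx": 0, "ry": 0, "rz": 0.28, "gripper": 0}, {"x": 0, "y": 0, "z": 0.001, "rx": 0, "ry": 0, "rz": 0.35, "gripper": 0}, {"x": 0, "y": 0, "z": 0.002, "rx": 0, "ry": 0, "rz": 0.42, "gripper": 0}, {"x": 0, "y": 0, "z": 0.002, "rx": 0, "ry": 0, "rz": 0.49, "gripper": 0}, {"x": 0, "y": 0, "z": 0.003, "rx": 0, "ry": 0, "rz": 0.56, "gripper": 0}, {"x": 0, "y": 0, "z": 0.003, "rx": 0, "ry": 0, "rz": 0.63, "gripper": 0}, {"x": 0, "y": 0, "z": 0.003, "rx": 0, "ry": 0, "rz": 0.7, "gripper": 0}])

```text
time: 5.78
tool_pos: [0.5837, 0.1494, 0.1459]
orientation: [-0.005, 0.938, -0.269, 0.217]
ft_force: [-1.0, -1.2, 6.8]
grip_width: 0.0135
grip_force: 29.9
```

>>> send_rows(targets=[{"x": 0, "y": 0, "z": 0, "rx": 0, "ry": 0, "rz": 0.05, "gripper": 0}, {"x": 0, "y": 0, "z": 0, "rx": 0, "ry": 0, "rz": 0.05, "gripper": 0}, {"x": 0, "y": 0, "z": 0, "rx": 0, "ry": 0, "rz": 0.05, "gripper": 0}, {"x": 0, "y": 0, "z": 0, "rx": 0, "ry": 0, "rz": 0.05, "gripper": 0}])

```text
time: 6.12
tool_pos: [0.5837, 0.1494, 0.1459]
orientation: [-0.013, 0.928, -0.304, 0.216]
ft_force: [-1.4, -1.1, 5.2]
grip_width: 0.0138
grip_force: 30.0
```

```bash
python3 g.py -0.014 175;python3 v.py pics/v3.png
```

```text
shift [-0.002 -0.004 -0.008] rot [ 0.002 -0.001 -0.001] | t 6.1167 q [ 0.27   0.317  1.918 -0.411  0.561  2.785] F [-1.412 -1.131  5.18 ] T [-0.189 -0.097 -0.125] Ftool [ 1.663  0.901 -5.151] w 0.013844734895214095 gf 29.969687461853027
```

View pics/v3.png

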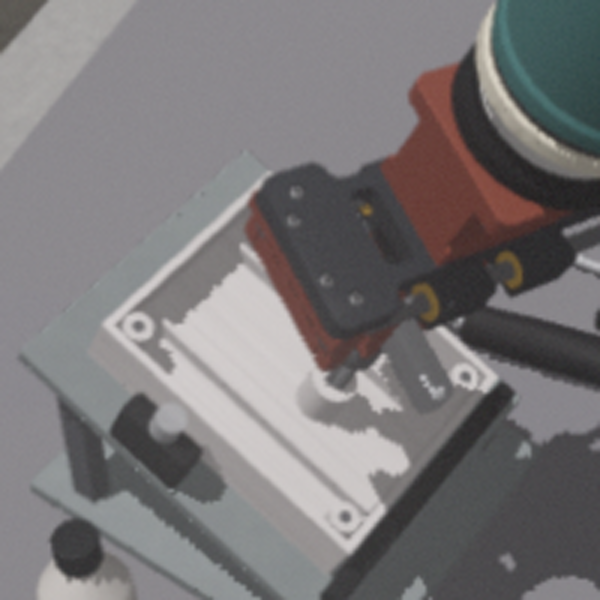

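The bar end is at (430,390), in line with the start but half a turn on, and still held. Now the quarter turn back.

>>> send_rows(targets=[{"x": 0, "y": 0, "z": 0, "rx": 0, "ry": 0, "rz": -0.07, "gripper": 0}, {"x": 0, "y": 0, "z": 0, "rx": 0, "ry": 0, "rz": -0.14, "gripper": 0}, {"x": 0, "y": 0, "z": -0.001, "rx": 0, "ry": 0, "rz": -0.21, "gripper": 0}, {"x": 0, "y": 0, "z": -0.001, "rx": 0, "ry": 0, "rz": -0.28, "gripper": 0}, {"x": 0, "y": 0, "z": -0.001, "rx": 0, "ry": 0, "rz": -0.35, "gripper": 0}, {"x": 0, "y": 0, "z": -0.002, "rx": 0, "ry": 0, "rz": -0.42, "gripper": 0}, {"x": 0, "y": 0, "z": -0.002, "rx": 0, "ry": 0, "rz": -0.49, "gripper": 0}, {"x": 0, "y": 0, "z": -0.003, "rx": 0, "ry": 0, "rz": -0.56, "gripper": 0}, {"x": 0, "y": 0, "z": -0.003, "rx": 0, "ry": 0, "rz": -0.63, "gripper": 0}, {"x": 0, "y": 0, "z": -0.003, "rx": 0, "ry": 0, "rz": -0.7, "gripper": 0}])

```text
time: 7.0
tool_pos: [0.5836, 0.1497, 0.1461]
orientation: [0.102, 0.949, 0.228, 0.191]
ft_force: [-1.4, 0.3, 3.9]
grip_width: 0.0136
grip_force: 30.0
```

>>> send_rows(targets=[{"x": 0, "y": 0, "z": 0, "rx": 0, "ry": 0, "rz": -0.07, "gripper": 0}, {"x": 0, "y": 0, "z": 0, "rx": 0, "ry": 0, "rz": -0.14, "gripper": 0}, {"x": 0, "y": 0, "z": -0.001, "rx": 0, "ry": 0, "rz": -0.21, "gripper": 0}, {"x": 0, "y": 0, "z": -0.001, "rx": 0, "ry": 0, "rz": -0.25, "gripper": 0}, {"x": 0, "y": 0, "z": -0.001, "rx": 0, "ry": 0, "rz": -0.25, "gripper": 0}, {"x": 0, "y": 0, "z": -0.001, "rx": 0, "ry": 0, "rz": -0.25, "gripper": 0}, {"x": 0, "y": 0, "z": -0.001, "rx": 0, "ry": 0, "rz": -0.25, "gripper": 0}])

```text
time: 7.58
tool_pos: [0.5834, 0.1498, 0.1461]
orientation: [0.137, 0.888, 0.406, 0.168]
ft_force: [-1.8, 0.4, 5.1]
grip_width: 0.0138
grip_force: 30.0
```

>>> send_rows(targets=[{"x": 0, "y": 0, "z": 0, "rx": 0, "ry": 0, "rz": 0, "gripper": 0.5}, {"x": 0, "y": 0, "z": 0, "rx": 0, "ry": 0, "rz": 0, "gripper": 0.5}, {"x": 0, "y": 0, "z": 0, "rx": 0, "ry": 0, "rz": 0, "gripper": 0.5}, {"x": 0, "y": 0, "z": 0, "rx": 0, "ry": 0, "rz": 0, "gripper": 0.5}, {"x": 0, "y": 0, "z": -0.3, "rx": 0, "ry": 0, "rz": 0, "gripper": 0.5}, {"x": 0, "y": 0, "z": -0.5, "rx": 0, "ry": 0, "rz": 0, "gripper": 0.5}, {"x": 0, "y": 0, "z": -0.5, "rx": 0, "ry": 0, "rz": 0, "gripper": 0.5}, {"x": 0, "y": 0, "z": -0.5, "rx": 0, "ry": 0, "rz": 0, "gripper": 0.5}])

```text
time: 8.25
tool_pos: [0.5587, 0.1563, 0.201]
orientation: [0.137, 0.888, 0.406, 0.168]
ft_force: [0.3, 0.2, 0.1]
grip_width: 0.0437
grip_force: 0.0
```

```bash
python3 g.py 0.046 89.5;python3 v.py pics/v4.png
```

```text
shift [ 0.001  0.001 -0.001] rot [ 0.001  0.001 -0.003] | t 8.25 q [ 0.3    0.209  1.897 -0.358  0.688  1.251] F [0.296 0.18  0.129] T [ 0.002  0.278 -0.04 ] Ftool [ 0.344  0.135 -0.014] w 0.04374622434457737 gf 0.0
```

View pics/v4.png

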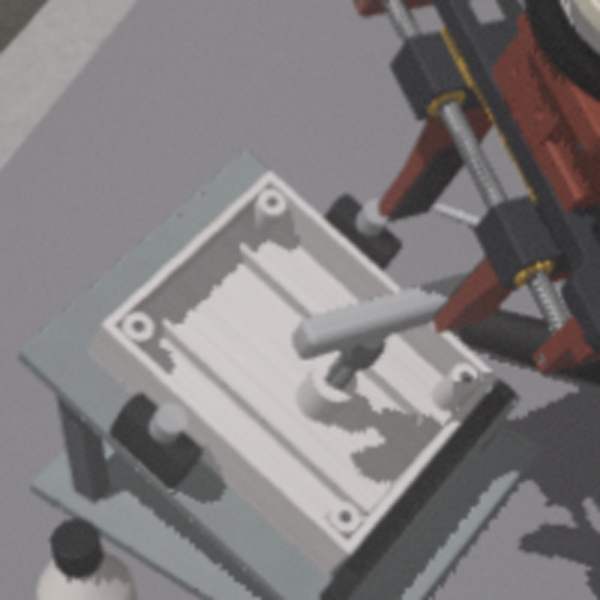

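The bar now lies a quarter turn on, from (300,340) to (440,305), and free of the fingers. Next I turn the wrist back half a turn above it, then grip again.

>>> send_rows(targets=[{"x": 0, "y": 0, "z": 0, "rx": 0, "ry": 0, "rz": -0.7, "gripper": 0.5}, {"x": 0, "y": 0, "z": 0, "rx": 0, "ry": 0, "rz": -0.7, "gripper": 0.5}, {"x": 0, "y": 0, "z": 0, "rx": 0, "ry": 0, "rz": -0.7, "gripper": 0.5}, {"x": 0, "y": 0, "z": 0, "rx": 0, "ry": 0, "rz": -0.7, "gripper": 0.5}, {"x": 0, "y": 0, "z": 0, "rx": 0, "ry": 0, "rz": -0.7, "gripper": 0.5}, {"x": 0, "y": 0, "z": 0, "rx": 0, "ry": 0, "rz": -0.7, "gripper": 0.5}, {"x": 0, "y": 0, "z": 0, "rx": 0, "ry": 0, "rz": -0.7, "gripper": 0.5}, {"x": 0, "y": 0, "z": 0, "rx": 0, "ry": 0, "rz": -0.7, "gripper": 0.5}, {"x": 0, "y": 0, "z": 0, "rx": 0, "ry": 0, "rz": -0.7, "gripper": 0.5}, {"x": 0, "y": 0, "z": 0, "rx": 0, "ry": 0, "rz": -0.7, "gripper": 0.5}])

```text
time: 9.13
tool_pos: [0.5576, 0.1554, 0.198]
orientation: [0.203, 0.544, 0.811, 0.07]
ft_force: [-0.3, -0.4, 0.0]
grip_width: 0.0439
grip_force: 0.0
```

>>> send_rows(targets=[{"x": 0, "y": 0, "z": 0, "rx": 0, "ry": 0, "rz": -0.7, "gripper": 0.5}, {"x": 0, "y": 0, "z": 0, "rx": 0, "ry": 0, "rz": -0.7, "gripper": 0.5}, {"x": 0, "y": 0, "z": 0, "rx": 0, "ry": 0, "rz": -0.7, "gripper": 0.5}, {"x": 0, "y": 0, "z": 0, "rx": 0, "ry": 0, "rz": -0.7, "gripper": 0.5}, {"x": 0, "y": 0, "z": 0, "rx": 0, "ry": 0, "rz": -0.7, "gripper": 0.5}, {"x": 0, "y": 0, "z": 0, "rx": 0, "ry": 0, "rz": -0.7, "gripper": 0.5}, {"x": 0, "y": 0, "z": 0, "rx": 0, "ry": 0, "rz": -0.7, "gripper": 0.5}, {"x": 0, "y": 0, "z": 0, "rx": 0, "ry": 0, "rz": -0.7, "gripper": 0.5}, {"x": 0, "y": 0, "z": 0, "rx": 0, "ry": 0, "rz": -0.7, "gripper": 0.5}, {"x": 0, "y": 0, "z": 0, "rx": 0, "ry": 0, "rz": -0.7, "gripper": 0.5}])

```text
time: 9.97
tool_pos: [0.5579, 0.1555, 0.1986]
orientation: [0.21, 0.041, 0.976, -0.046]
ft_force: [0.6, 0.4, 0.2]
grip_width: 0.044
grip_force: 0.0
```

>>> send_rows(targets=[{"x": 0, "y": 0, "z": 0, "rx": 0, "ry": 0, "rz": -0.6, "gripper": 0.5}, {"x": 0, "y": 0, "z": 0, "rx": 0, "ry": 0, "rz": -0.6, "gripper": 0.5}, {"x": 0, "y": 0, "z": 0, "rx": 0, "ry": 0, "rz": -0.6, "gripper": 0.5}, {"x": 0, "y": 0, "z": 0, "rx": 0, "ry": 0, "rz": -0.6, "gripper": 0.5}, {"x": 0, "y": 0, "z": 0, "rx": 0, "ry": 0, "rz": -0.6, "gripper": 0.5}, {"x": 0, "y": 0, "z": 0, "rx": 0, "ry": 0, "rz": -0.6, "gripper": 0.5}, {"x": 0, "y": 0, "z": 0, "rx": 0, "ry": 0, "rz": -0.6, "gripper": 0.5}, {"x": 0, "y": 0, "z": 0, "rx": 0, "ry": 0, "rz": -0.6, "gripper": 0.5}, {"x": 0, "y": 0, "z": 0, "rx": 0, "ry": 0, "rz": -0.6, "gripper": 0.5}, {"x": 0, "y": 0, "z": 0, "rx": 0, "ry": 0, "rz": -0.6, "gripper": 0.5}])

```text
time: 10.8
tool_pos: [0.558, 0.1557, 0.1992]
orientation: [0.167, -0.404, 0.889, -0.136]
ft_force: [0.4, 0.5, -0.4]
grip_width: 0.0437
grip_force: 0.0
```

```bash
python3 g.py -0.015 -90.5
```

```text
shift [-0.013 -0.008  0.496] rot [-0.    -0.003 -0.006] | t 10.8 q [ 0.3    0.212  1.898 -0.357  0.688 -1.885] F [ 0.431  0.485 -0.358] T [0.042 0.187 0.006] Ftool [-0.57   0.154  0.448] w 0.04365487206758122 gf 0.0
```

>>> send_rows(targets=[{"x": -0.01, "y": -0.005, "z": 0.2, "rx": 0, "ry": 0, "rz": 0, "gripper": 0.5}, {"x": -0.01, "y": -0.005, "z": 0.35, "rx": 0, "ry": 0, "rz": 0, "gripper": 0.5}, {"x": -0.01, "y": -0.005, "z": 0.42, "rx": 0, "ry": 0, "rz": 0, "gripper": 0.5}, {"x": -0.01, "y": -0.005, "z": 0.49, "rx": 0, "ry": 0, "rz": 0, "gripper": 0.5}, {"x": -0.01, "y": -0.005, "z": 0.49, "rx": 0, "ry": 0, "rz": 0, "gripper": 0.5}])

```text
time: 11.22
tool_pos: [0.5829, 0.1497, 0.1453]
orientation: [0.166, -0.405, 0.889, -0.136]
ft_force: [-0.1, 0.1, 0.4]
grip_width: 0.0438
grip_force: 0.0
```

>>> send_rows(targets=[{"x": 0, "y": 0, "z": 0, "rx": 0, "ry": 0, "rz": 0, "gripper": 0}, {"x": 0, "y": 0, "z": 0, "rx": 0, "ry": 0, "rz": 0, "gripper": 0}, {"x": 0, "y": 0, "z": 0, "rx": 0, "ry": 0, "rz": 0, "gripper": 0}, {"x": 0, "y": 0, "z": 0, "rx": 0, "ry": 0, "rz": 0, "gripper": 0}, {"x": 0, "y": 0, "z": 0, "rx": 0, "ry": 0, "rz": 0, "gripper": 0}, {"x": 0, "y": 0, "z": 0, "rx": 0, "ry": 0, "rz": 0, "gripper": 0}])

```text
time: 11.72
tool_pos: [0.5834, 0.1504, 0.1475]
orientation: [0.168, -0.406, 0.888, -0.137]
ft_force: [-1.5, 0.5, 2.6]
grip_width: 0.0135
grip_force: 30.0
```

```bash
python3 g.py -0.015 -90.5
```

```text
shift [0.003 0.001 0.015] rot [-0.001 -0.002 -0.002] | t 11.7167 q [ 0.272  0.315  1.915 -0.407  0.566 -1.849] F [-1.515  0.481  2.623] T [0.157 0.295 0.048] Ftool [ 0.071  0.334 -3.048] w 0.013545783900671356 gf 29.99445766210556
```

>>> send_rows(targets=[{"x": 0, "y": 0, "z": 0, "rx": 0, "ry": 0, "rz": 0.07, "gripper": 0}, {"x": 0, "y": 0, "z": 0, "rx": 0, "ry": 0, "rz": 0.14, "gripper": 0}, {"x": 0, "y": 0, "z": 0.001, "rx": 0, "ry": 0, "rz": 0.21, "gripper": 0}, {"x": 0, "y": 0, "z": 0.001, "rx": 0, "ry": 0, "rz": 0.28, "gripper": 0}, {"x": 0, "y": 0, "z": 0.001, "rx": 0, "ry": 0, "rz": 0.35, "gripper": 0}, {"x": 0, "y": 0, "z": 0.002, "rx": 0, "ry": 0, "rz": 0.42, "gripper": 0}, {"x": 0, "y": 0, "z": 0.002, "rx": 0, "ry": 0, "rz": 0.49, "gripper": 0}, {"x": 0, "y": 0, "z": 0.003, "rx": 0, "ry": 0, "rz": 0.56, "gripper": 0}, {"x": 0, "y": 0, "z": 0.003, "rx": 0, "ry": 0, "rz": 0.63, "gripper": 0}, {"x": 0, "y": 0, "z": 0.003, "rx": 0, "ry": 0, "rz": 0.7, "gripper": 0}])

```text
time: 12.55
tool_pos: [0.5838, 0.1496, 0.1474]
orientation: [0.214, 0.12, 0.969, -0.029]
ft_force: [-1.4, -2.7, 4.4]
grip_width: 0.0139
grip_force: 30.0
```

>>> send_rows(targets=[{"x": 0, "y": 0, "z": 0, "rx": 0, "ry": 0, "rz": 0.07, "gripper": 0}, {"x": 0, "y": 0, "z": 0, "rx": 0, "ry": 0, "rz": 0.14, "gripper": 0}, {"x": 0, "y": 0, "z": 0.001, "rx": 0, "ry": 0, "rz": 0.21, "gripper": 0}, {"x": 0, "y": 0, "z": 0.001, "rx": 0, "ry": 0, "rz": 0.28, "gripper": 0}, {"x": 0, "y": 0, "z": 0.001, "rx": 0, "ry": 0, "rz": 0.35, "gripper": 0}, {"x": 0, "y": 0, "z": 0.002, "rx": 0, "ry": 0, "rz": 0.42, "gripper": 0}, {"x": 0, "y": 0, "z": 0.002, "rx": 0, "ry": 0, "rz": 0.49, "gripper": 0}, {"x": 0, "y": 0, "z": 0.003, "rx": 0, "ry": 0, "rz": 0.56, "gripper": 0}, {"x": 0, "y": 0, "z": 0.003, "rx": 0, "ry": 0, "rz": 0.63, "gripper": 0}, {"x": 0, "y": 0, "z": 0.003, "rx": 0, "ry": 0, "rz": 0.7, "gripper": 0}])

```text
time: 13.38
tool_pos: [0.5833, 0.149, 0.1469]
orientation: [0.198, 0.609, 0.763, 0.087]
ft_force: [-3.0, -4.7, 6.0]
grip_width: 0.0138
grip_force: 30.0
```

>>> send_rows(targets=[{"x": 0, "y": 0, "z": 0, "rx": 0, "ry": 0, "rz": 0.07, "gripper": 0}, {"x": 0, "y": 0, "z": 0, "rx": 0, "ry": 0, "rz": 0.14, "gripper": 0}, {"x": 0, "y": 0, "z": 0.001, "rx": 0, "ry": 0, "rz": 0.21, "gripper": 0}, {"x": 0, "y": 0, "z": 0.001, "rx": 0, "ry": 0, "rz": 0.28, "gripper": 0}, {"x": 0, "y": 0, "z": 0.001, "rx": 0, "ry": 0, "rz": 0.35, "gripper": 0}, {"x": 0, "y": 0, "z": 0.002, "rx": 0, "ry": 0, "rz": 0.42, "gripper": 0}, {"x": 0, "y": 0, "z": 0.002, "rx": 0, "ry": 0, "rz": 0.49, "gripper": 0}, {"x": 0, "y": 0, "z": 0.003, "rx": 0, "ry": 0, "rz": 0.56, "gripper": 0}, {"x": 0, "y": 0, "z": 0.003, "rx": 0, "ry": 0, "rz": 0.6, "gripper": 0}, {"x": 0, "y": 0, "z": 0.003, "rx": 0, "ry": 0, "rz": 0.6, "gripper": 0}])

```text
time: 14.22
tool_pos: [0.5827, 0.149, 0.1463]
orientation: [0.137, 0.889, 0.405, 0.166]
ft_force: [-6.0, -4.0, 7.9]
grip_width: 0.0134
grip_force: 30.0
```

>>> send_rows(targets=[{"x": 0, "y": 0, "z": 0, "rx": 0, "ry": 0, "rz": 0, "gripper": 0}, {"x": 0, "y": 0, "z": 0, "rx": 0, "ry": 0, "rz": 0, "gripper": 0}, {"x": 0, "y": 0, "z": 0, "rx": 0, "ry": 0, "rz": 0, "gripper": 0.5}, {"x": 0, "y": 0, "z": 0, "rx": 0, "ry": 0, "rz": 0, "gripper": 0.5}, {"x": 0, "y": 0, "z": 0, "rx": 0, "ry": 0, "rz": 0, "gripper": 0.5}, {"x": 0, "y": 0, "z": 0, "rx": 0, "ry": 0, "rz": 0, "gripper": 0.5}, {"x": 0, "y": 0, "z": -0.3, "rx": 0, "ry": 0, "rz": 0, "gripper": 0.5}, {"x": 0, "y": 0, "z": -0.6, "rx": 0, "ry": 0, "rz": 0, "gripper": 0.5}, {"x": 0, "y": 0, "z": -0.9, "rx": 0, "ry": 0, "rz": 0, "gripper": 0.5}, {"x": 0, "y": 0, "z": -0.9, "rx": 0, "ry": 0, "rz": 0, "gripper": 0.5}])

```text
time: 15.05
tool_pos: [0.5412, 0.1633, 0.2502]
orientation: [0.137, 0.887, 0.406, 0.172]
ft_force: [0.6, -0.1, 0.6]
grip_width: 0.0439
grip_force: 0.0
```

>>> send_rows(targets=[{"x": 0, "y": 0, "z": 0, "rx": 0, "ry": 0, "rz": 0, "gripper": 0.5}, {"x": 0, "y": 0, "z": 0, "rx": 0, "ry": 0, "rz": 0, "gripper": 0.5}, {"x": 0, "y": 0, "z": 0, "rx": 0, "ry": 0, "rz": 0, "gripper": 0.5}])

```text
time: 15.3
tool_pos: [0.5392, 0.1612, 0.2423]
orientation: [0.136, 0.888, 0.406, 0.166]
ft_force: [-0.2, -0.3, -0.9]
grip_width: 0.0442
grip_force: 0.0
```

```bash
python3 g.py 0.09 89.5;python3 v.py pics/v5.png
```

```text
shift [0.004 0.007 0.016] rot [-0.     0.004 -0.002] | t 15.3 q [ 0.325  0.135  1.868 -0.329  0.798  1.228] F [-0.156 -0.272 -0.856] T [-0.001  0.28  -0.039] Ftool [-0.462 -0.256  0.743] w 0.04420951083530029 gf 0.0
```

View pics/v5.png

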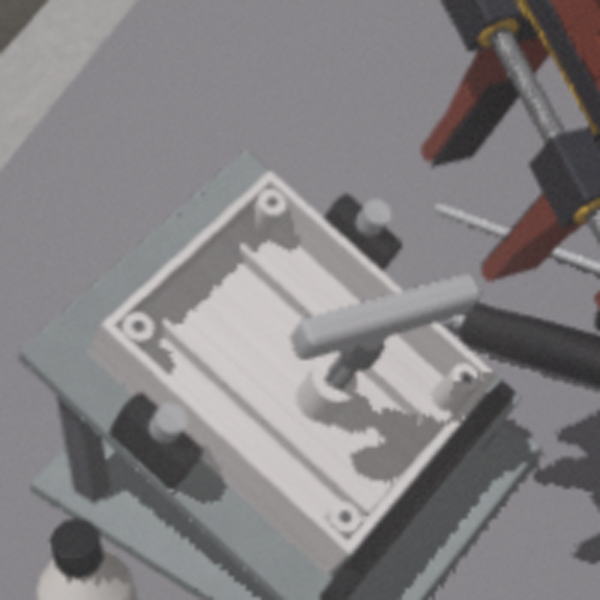

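The bar lies from (300,340) to (478,290), a half turn on from the regrip. The fingers are clear of it and the bystanders are untouched, so I'll hand the job in.

```bash
python3 -c "
from cell import env
print(env.sign_off())"
```

```text
the job is handed in; nothing more can be done
None
```

The tap was turned about 175° forward, 85° back and 180° forward, so it ended roughly 270° ahead of its start; I then let go, moved the arm clear with no bystander touched, and handed the job in (no verdict was returned).

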